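Lock the lab shaker's platform with its ring pin

TASK

Lock the shaker's platform for transport: shove the platform along by its black fin until the hole hidden in its lock bar lines up with the clevis, and push the square red-headed pin right through until its head is fully home against the clevis. Then flip the yellow sprung ring over and press its tab down until the ring snaps home under the catch, over the pin's far end, and let go. Do not upset or shift the other things on the bench.

Things in the scene. Friction and masses are not known exactly. Their poses are not given: they have to be found in the camera images.
- shaker: White bench shaker, fixed, level. x: the pin's push direction, roughly away from the robot; y: the platform's slide, to the left; z up. Origin on the bench below the pin axis, at the clevis's near face. Pin axis: along x at y 0, 85 mm up. Housing under the platform: x -10 to 230, y 80 to 420 mm, 66 mm high; grey foot under the clevis: x -40 to 110, y -20 to 80 mm, 45 mm high.
- clevis_mouth (a point): Middle of the square hole (17.5 mm) in the near face of the aluminium clevis, on the pin axis. The clevis is 48 mm wide along y, its top 21 mm above the axis; the near cheek is 40 mm thick. In front of it, a 20 mm wide trough, 45 mm long, its top 9 mm below the axis, carries the pin.
- clevis_gap (a point): Point on the pin axis in the middle of the clevis's 20 mm gap, 50 mm behind its near face. A steel lock bar (16 mm thick, 30 mm high) runs from the platform along y through this gap. Its hidden square hole, 18.5 mm wide, is here when joint platform is somewhere between -0.013 and 0.013: it differs from one start to the next, and is constant during a run. Find it by trying the pin.
- clevis_end (a point): Point on the pin axis at the outer face of the far cheek (16 mm thick), 76 mm behind the near face. Above it a 30 mm wide round catch sticks 7 mm out, its top 24 mm above the axis; the ring stretches on a spring to snap under it. Trying the pin: its tapered nose draws the bar in if the hole is up to about 5 mm off (push 5 to 20 N); farther off it stops at the bar after 4 to 9 mm.
- platform (a joint): Slide of the blue platform along the shaker's y, m: -0.055 to 0.055, grows towards +y. About 1.5 N of friction, damped; stays where it is left. On it stand two clamped flasks, up to 0.21 m above the bench (shaker x 124 to 206 mm), and a 30 mm high white box (x 25 to 95 mm, its edge 64 mm to the fin's +y side).
- fin_top (a point): Middle of the top of the platform's black upright fin (its handle): 50 mm long along the shaker's x, 12 mm thick along y, top 140 mm and foot 84 mm above the bench. Moves with the platform; lies at shaker x 40, y 140 mm when joint platform is 0. Push its broad sides along y.
- pin: Loose steel pin, about 0.3 kg: 16 mm square shank 86 mm long, then a 20 mm tapered nose with a 5 mm tip; red head 14 mm thick (x -14 to 0), 40 mm wide, from 8 mm below to 34 mm above the axis. Origin on the axis at the head's front face; x towards the nose, z up. Starts in the near cheek, about 70 mm short of home. Home: front face on the clevis, nose 30 mm out of the far cheek. Push on the head's back.
- ring (a joint): Angle of the yellow ring (8 mm round bar), rad: 0 open, laid back towards the robot, legs 20 degrees above level; 1.22 legs upright; 2.79 closed, legs level, cross bar lying on the pin's far end. Hinge along y in the head, 7 mm behind the pin's origin, 26 mm above the axis. Past upright it drops by its weight and stops on the catch at about 2.64, not closed until pressed past it with a click.
- ring_bar (a point): Middle of the ring's cross bar (along y, 8 mm thick, 56 mm between its corners), 92 mm from the hinge. Open, it lies behind the head, 28 degrees above level as seen from the hinge. The legs are 68 mm apart (60 clear): fingertips go down between bar and head to push the pin. Lift bar or tab from underneath with fingers tilted about 40 degrees, or pinch it.
- ring_tab (a point): Middle of the ring's thumb tab, 26 mm wide, 6 mm thick, reaching 20 mm outwards from the cross bar; this point is 15 mm outside the bar. Press it down (about 10 N) to snap the ring over the catch. Closed, it is level, 99 mm beyond the near face of the clevis, 13 mm above the pin axis.
- beaker: Glass beaker, 76 mm wide, 100 mm high, loose bystander; origin at the centre of its underside.
- blue_bottle: Bottle with a blue cap, 72 mm wide, 160 mm high, loose bystander; origin at the centre of its underside.
- dish_stack: Stack of white dishes, 90 mm wide, 55 mm high, loose bystander; origin at the centre of its underside.
- tube_tray: Green divided tray, 100 x 160 x 50 mm, loose bystander; origin at the centre of its underside.
- glove_carton: White carton, 110 x 200 x 80 mm, loose bystander; origin at the centre of its underside.
- reagent_jar: Amber jar with an orange cap, 64 mm wide, 90 mm high, loose bystander; origin at the centre of its underside.
- tip_box: Blue tip box, 85 x 125 x 70 mm, loose bystander; origin at the centre of its underside.
Things that resemble listed ones, but are neither listed nor needed, are in the scene too. What is shaped like the pin but pink is not meant.

How it is judged:
By the outcome, as a careful person would: the job done as asked, in the order asked, and still so for the second after the job is handed in, with the robot touching nothing.
It also fails if it takes over 72 s, if anything falls off the work surface, if the arm or the gripper's body presses on something with over 40 N, if the wrist force passes 120 N, or if a joint passes its speed limit or range.

ROBOT

A 6-joint arm with a two-finger parallel gripper is mounted at the origin on the work surface. World frame = base frame: x ahead of the robot, y to its left, z up, the work surface at z = 0. Lengths are in m, angles in rad, forces in N, time in s.
With the tool pointing down it reaches from about 0.25 to 0.775 m from the base axis. Payload 8.9 kg.
Tool frame: the origin (TCP) lies between the finger pads; the fingertips stand 22 mm ahead of it and the grasp point (between the pads) lies 3 mm ahead of it; z points along the fingers, y is the line along which they close (so a half turn about z gives the same grasp; the last joint's range is limited). The gripper opens to 85 mm and grips with 20 to 120 N. Pads are 22 mm wide; open, the fingers measure 114 mm over their backs; the gripper's body (76 mm by 85 mm) begins 54 mm behind the grasp point. The pads swing forward as they close: fully open they stand 13 mm farther back than shut.
Start: joints at [-1.25, 0.291, -0.153, 1.127, 0, 1.431], TCP at [0.233, -0.47, 0.253] pointing down, gripper open.
Joint ranges: [-2.52, 2.52], [-0.91, 1.74], [-1.3, 1.37], [-1.96, 2.02], [-1.52, 1.47], [-3.14, 3.14]. Speed limits (rad/s): [2.22, 2.22, 2.79, 3.14, 3.14, 3.14].

INTERFACE

Orientations are given as a unit quaternion [x, y, z, w].
In Python, from workcell import * gives the robot as it stands. The module is installed in compiled form; this text tells all that it offers.
- The arm moves only by the shell command python3 -m jog 'ROWS' [FORCE]. ROWS is JSON, a list of rows, each a list of 3 entries, a list of its own where there are three numbers: the closure, from -1 (fully open) to 1 (shut), so that 0 is half open, then the shift along the tool's x, y, z scaled (see below), then the turn about the tool's z scaled (see below). A call has exactly 8 rows; each row is the pose to reach, as a shift and turn from the pose commanded when the call began, along the tool's axes at that moment; what a row does not reach only later rows make up. The controller multiplies each number of a shift by 0.2 m and each number of a turn by 45 degrees. A row lasts 1/10 s, in which the tool goes at most 50 mm and 8.59 degrees, less where a joint would pass 70% of its speed; a pose out of reach is approached as far as the arm can. A call with a number of a shift or a turn outside -1 to 1 is refused whole. A call with a gripper value outside its range is refused whole. The fingers move at their own pace and stop on an object; FORCE is the grip in N (left out, the last holds). Time passes only in rows, so rows that repeat a pose let the fingers close, or fill a call up. It gives the time, the measured TCP pose, the force, the opening and the grip force at its end, in the units of the state.
- get_state(): the state, without advancing time (a new reading comes with each control period).
- snapshot(name): name is "scene" or "side" or "wrist"; returns (picture, depth): 420x560x3 uint8, red, green, blue; 420x560 float32, m along the optical axis (not along the pixel's ray), 0 where there is no reading.
- camera_info(name): a dict with "vertical_fov" (degrees; the focal length in pixels is half the picture's height over the tangent of half this angle, whatever the lens; pixels are square), "cx", "cy" (the principal point, pixels), "extrinsics" (4x4, takes a point from world to camera coordinates). Camera axes: x right, y up, looking along -z (the intrinsics and any distortion apply to the point x, -y, -z); pixel columns grow to the right and rows downward; lengths in m; the calibration is good to about 2 mm. A picture is of the moment at which its call begins: read the wrist's pose just before it. camera_info takes no time and is no camera call; for the wrist camera it gives the pose at the moment of the call.
- finish_job(): hands the job in; it is judged then, once.
The state is a dict: "time_s": time; "qpos": joint angles; "qvel": joint speeds; "tau": joint torques, N m; "position": TCP position; "tool_rot": TCP orientation; "contact_force": force on the tool from outside, world axes, zero at the start; "ft_torque": the same for the moment, N m; "grip_width": finger opening in m; "grip_force": force on a finger pad.
Only numpy, scipy, OpenCV 4.12 (cv2) and the standard library are available. Lean on these libraries where they do the work, as an engineer would, in place of code of your own. Each camera call takes 0.05 s, during which the arm holds its last target. There are 200 camera calls.

## Working session

There is one attempt and no reset: what is moved stays moved. The work goes in short steps, Python scripts to look and compute and a shell command to move; the robot and the scene stay as the last step left them, time stands still between calls to the robot, and variables do not carry over. Pictures are saved under pics/ and viewed, at most 10 in all, crops included, and the job is handed in when it is done.

```bash
mkdir -p pics; cat > h.py <<'E'
from workcell import *
import numpy as np, cv2
def snap(n,f):
    ci=camera_info(n); p,d=snapshot(n); cv2.imwrite(f'pics/{f}.png',p[:,:,::-1]); np.savez(f'pics/{f}.npz',d=d,p=p,E=np.array(ci['extrinsics']),k=np.array([ci['vertical_fov'],ci['cx'],ci['cy']]))
    return p,d,ci
def load(f): return np.load(f'pics/{f}.npz')
def px(z,u,v,depth=None):
    d=z['d'];fov,cx,cy=z['k'];f=d.shape[0]/2/np.tan(np.radians(fov)/2)
    D=d[int(v),int(u)] if depth is None else depth
    c=np.array([(u-cx)/f*D,-(v-cy)/f*D,-D,1]); return (np.linalg.inv(z['E'])@c)[:3]
def proj(z,P):
    fov,cx,cy=z['k'];f=z['d'].shape[0]/2/np.tan(np.radians(fov)/2)
    c=z['E']@np.append(P,1); return cx+f*c[0]/-c[2], cy-f*c[1]/-c[2]
E
python3 - <<'E'
from h import *
for n in('scene','side','wrist'):
    p,d,ci=snap(n,n+'0'); print(n,{k:v for k,v in ci.items()if k!='extrinsics'})
a=load('scene0')['p'];b=load('side0')['p']
cv2.imwrite('pics/both.png',np.hstack([cv2.resize(a,(400,300)),cv2.resize(b,(400,300))])[:,:,::-1])
s=get_state();print(s)
E
```

```text
scene {'vertical_fov': 51.51006691038749, 'cx': 274.1464145962596, 'cy': 204.56608037656184}
side {'vertical_fov': 42.77516637271635, 'cx': 269.18347641186534, 'cy': 210.39922274167463}
wrist {'vertical_fov': 58.268225226740995, 'cx': 281.0964885010542, 'cy': 212.19541186421546}
{'time_s': 0.15, 'qpos': array([-1.25029417e+00,  2.91158096e-01, -1.53926296e-01,  1.12669720e+00,
       -2.02092799e-05,  1.43151431e+00]), 'qvel': array([ 0.00198542,  0.00013731,  0.0006826 , -0.00156877,  0.00056257,
        0.00140935]), 'tau': array([ 1.06625153e-03, -5.37369776e+01,  3.31521034e+01,  1.15015559e-02,
       -1.22609522e-04,  4.55386896e-06]), 'position': array([ 0.23288245, -0.4701881 ,  0.25287042]), 'tool_rot': array([ 9.73690872e-01,  2.27872427e-01, -5.46397471e-05, -4.89698904e-04]), 'contact_force': array([-0.17996311,  0.54525809, -0.22513769]), 'ft_torque': array([ 0.0232177 , -0.02413052,  0.02754345]), 'grip_force': 0.0, 'grip_width': 0.08545171567822593}
```

View pics/scene0.png

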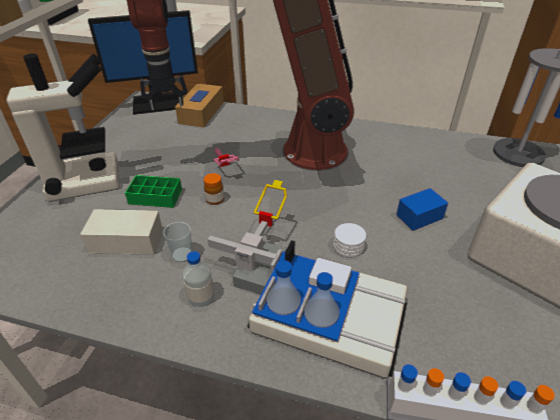

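View pics/side0.png

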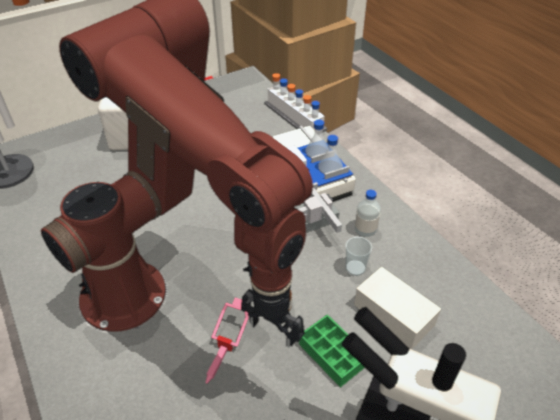

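The scene view shows the robot at (316,150). Two things could be the pin: the red-headed one with the yellow ring at (265,217), and the pink decoy at (225,157). I choose the first. Next is a close crop with metric checks.

```bash
python3 - <<'E'
from h import *
z=load('scene0');p=z['p'][170:370,190:420]
cv2.imwrite('pics/c1.png',cv2.resize(p,None,fx=3,fy=3,interpolation=cv2.INTER_CUBIC)[:,:,::-1])
for u,v in[(265,217),(225,157),(350,250),(300,130),(420,150),(150,300),(200,330),(322,268)]:print(u,v,px(z,u,v).round(4))
E
```

```text
265 217 [ 0.5277 -0.0394  0.1048]
225 157 [ 0.1796 -0.3004  0.0353]
350 250 [0.5193 0.2104 0.0289]
300 130 [ 0.0585 -0.0483  0.1175]
420 150 [-0.1124  0.3921 -0.0037]
150 300 [ 0.81   -0.2778 -0.0034]
200 330 [ 0.8623 -0.1103  0.0012]
322 268 [0.679  0.1556 0.1115]
```

View pics/c1.png

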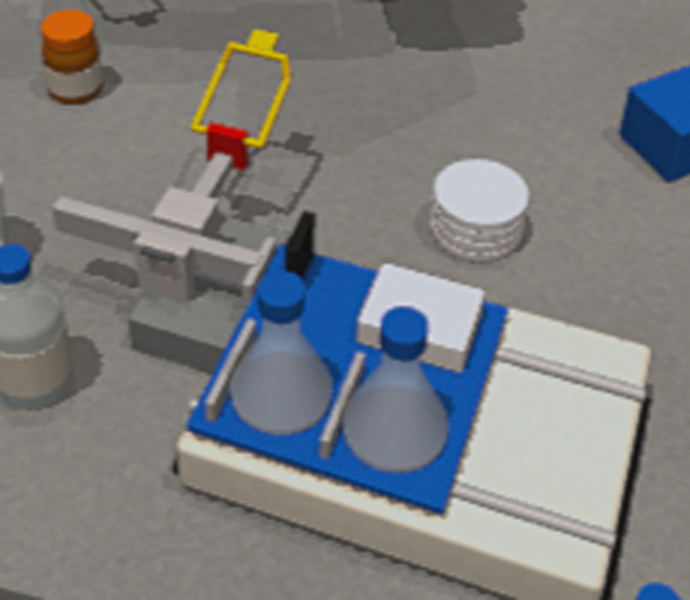

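The crop confirms the choice: red head at (227,145), yellow ring open towards the robot with its tab at (263,40), and the black fin at (300,245). The clevis is at (180,225), and the platform sits off towards the clevis side. Next I fit the shaker's pose.

```bash
cat >> h.py <<'E'
def ray(z,u,v,h):
    a=px(z,u,v,0.);b=px(z,u,v,1.); return a+(b-a)*(h-a[2])/(b[2]-a[2])
E
python3 - <<'E'
from h import *
z=load('scene0')
c=lambda u,v:(190+u/3-.33,170+v/3-.33)
P=[((183,437),.066,(.23,.08)),((608,568),.066,(.23,.42)),((650,348),.066,(-.01,.42)),((221,199),.106,(0,.024)),((170,188),.106,(0,-.024))]
W=np.array([ray(z,*c(*a),h)[:2] for a,h,_ in P]);S=np.array([s for *_,s in P])
for i,(a,h,_) in enumerate(P):print(a,W[i].round(4))
def fit(W,S):
    w=W-W.mean(0);s=S-S.mean(0);th=np.arctan2((s[:,0]*w[:,1]-s[:,1]*w[:,0]).sum(),(s*w).sum())
    R=np.array([[np.cos(th),-np.sin(th)],[np.sin(th),np.cos(th)]]);t=W.mean(0)-R@S.mean(0);return th,R,t
th,R,t=fit(W,S);print(np.degrees(th),t,((W-t)@R-S).round(4).tolist())
f=lambda u,v,h:print(u,v,(R.T@(ray(z,*c(u,v),h)[:2]-t)).round(4))
f(313,214,.140);f(293,238,.140);f(303,226,.14) #fin top
f(227,128,.119) # head top
f(263,40,.085+.026+.107*np.sin(np.radians(26)))
d=lambda u,v:(lambda q:print('d',u,v,np.append(R.T@(q[:2]-t),q[2]).round(4)))(px(z,*c(u,v)))
for q in[(227,145),(185,210),(165,245),(263,40),(430,300),(560,420),(303,240),(480,190),(100,215),(304,222)]:d(*q)
E
```

```text
(183, 437) [0.83   0.0153]
(608, 568) [0.855  0.3487]
(650, 348) [0.6408 0.3672]
(221, 199) [ 0.6037 -0.0211]
(170, 188) [ 0.6023 -0.0704]
-5.134752399955119 [ 0.600266   -0.04728544] [[-0.0068, 0.0029], [-0.0117, -0.0028], [0.0133, -0.0035], [0.0011, 0.0024], [0.0041, 0.0011]]
313 214 [0.022  0.1213]
293 238 [0.0546 0.1147]
303 226 [0.0384 0.118 ]
227 128 [-0.0773  0.0011]
263 40 [-0.1695  0.003 ]
d 227 145 [-0.0693  0.0039  0.1049]
d 185 210 [ 0.022  -0.0004  0.1023]
d 165 245 [0.073  0.0029 0.1084]
d 263 40 [-0.1704  0.0026  0.1571]
d 430 300 [0.055  0.2361 0.1105]
d 560 420 [0.1013 0.3597 0.0649]
d 303 240 [0.0517 0.1227 0.1376]
d 480 190 [-0.1454  0.2358  0.054 ]
d 100 215 [ 0.0515 -0.0716  0.0988]
d 304 222 [0.0308 0.1163 0.1369]
```

```bash
cat >> h.py <<'E'
import json,os
def frame():
    if os.path.exists('fr.json'): a=json.load(open('fr.json'))
    else: a=[-5.13,0.6003,-0.0473]
    th=np.radians(a[0]);return a[0],np.array([[np.cos(th),-np.sin(th)],[np.sin(th),np.cos(th)]]),np.array(a[1:])
def cur():
    from scipy.spatial.transform import Rotation as Q
    s=get_state();return s,np.array(s['position']),Q.from_quat(s['tool_rot']).as_matrix()
def s2w(q): a,R,t=frame();return np.append(t+R@np.array(q[:2]),q[2])
def w2s(q): a,R,t=frame();return np.append(R.T@(np.array(q[:2])-t),q[2])
def to(x,y,ztip,dz=.022):
    "shaker x,y and fingertip height -> jog numbers"
    s,p,M=cur();a,_,_=frame();T=s2w([x,y,ztip+dz]);sh=M.T@(T-p)/.2
    yaw=np.degrees(np.arctan2(M[1,0],M[0,0]));dy=(180+a-yaw+180)%360-180
    print('t',s['time_s'],'tipS',w2s(p-[0,0,dz]).round(4),'yaw',yaw.round(2),'shift',sh.round(3),'turn',round(-dy/45,3),'F',s['contact_force'].round(1),'w',round(s['grip_width'],3))
E
python3 -m jog '[[1,[0.5,-0.26,-0.25],-0.4],[1,[1,-0.53,-0.25],-1],[1,[1,-0.53,-0.25],-1],[1,[1,-0.53,-0.25],-1],[1,[1,-0.53,-0.25],-1],[1,[1,-0.53,-0.25],-1],[1,[1,-0.53,-0.25],-1],[1,[1,-0.53,-0.25],-1]]'
python3 -c "from h import *;to(-.03,.05,.30)"
```

```text
time_s: 0.95
position: [0.365, -0.2868, 0.3031]
tool_rot: [0.813, 0.582, -0.0, -0.0]
contact_force: [-0.5, -0.6, -0.1]
grip_width: -0.0
grip_force: 0.0
t 0.95 tipS [-0.213  -0.2596  0.2811] yaw 71.25 shift [ 1.72   0.525 -0.095] turn -2.303 F [-0.5 -0.6 -0.1] w -0.0
```

```bash
python3 -m jog '[[1,[1,0.3,-0.1],-1],[1,[1,0.3,-0.1],-1],[1,[1,0.3,-0.1],-1],[1,[1,0.3,-0.1],-1],[1,[1,0.3,-0.1],-1],[1,[1,0.3,-0.1],-1],[1,[1,0.3,-0.1],-1],[1,[1,0.3,-0.1],-1]]' >/dev/null
python3 -c "from h import *;to(-.03,.05,.30)"
```

```text
t 1.75 tipS [-0.1079 -0.0798  0.301 ] yaw 116.14 shift [0.353 0.67  0.005] turn -1.305 F [ 0.7  0.3 -1. ] w 0.0
```

```bash
python3 -m jog '[[1,[0.35,0.67,0],-1],[1,[0.35,0.67,0],-1],[1,[0.35,0.67,0],-1],[1,[0.35,0.67,0],-1],[1,[0.35,0.67,0],-1],[1,[0.35,0.67,0],-1],[1,[0.35,0.67,0],-1],[1,[0.35,0.67,0],-1]]' >/dev/null
python3 -m jog '[[1,[0,0,0],-0.3],[1,[0,0,0],-0.3],[1,[0,0,0],-0.3],[1,[0,0,0],-0.3],[1,[0,0,0],-0.3],[1,[0,0,0],-0.3],[1,[0,0,0],-0.3],[1,[0,0,0],-0.3]]' >/dev/null
python3 - <<'E'
from h import *
to(-.03,.05,.30);snap('wrist','w1')
E
```

```text
t 3.35 tipS [-0.0299  0.0506  0.3013] yaw 174.82 shift [ 0.    -0.003  0.007] turn -0.001 F [-0.7  0.4  0.3] w 0.0
```

View pics/w1.png

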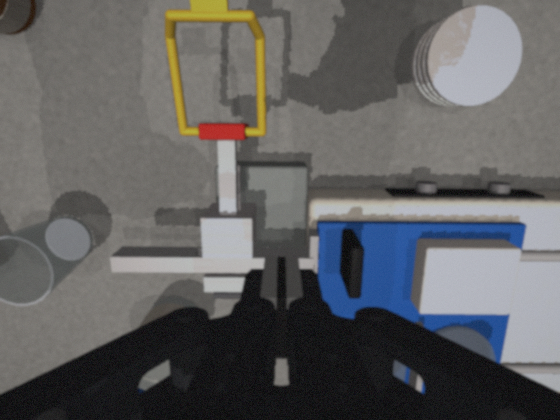

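The wrist view shows the clevis top with its near edge at (202–252,218), the red head at (222,131) and the bar at (209,16). The fin is at (352,262), the platform at (420,290) and the dishes at (475,55).

```bash
python3 - <<'E'
from h import *
z=load('w1');d=z['d']
H,Wd=d.shape;U,V=np.meshgrid(np.arange(Wd),np.arange(H))
fov,cx,cy=z['k'];f=H/2/np.tan(np.radians(fov)/2)
C=np.stack([(U-cx)/f*d,-(V-cy)/f*d,-d,np.ones_like(d)],-1)
W=(C@np.linalg.inv(z['E']).T)[...,:3]
a,R,t=frame()
S=W.copy();S[...,:2]=(W[...,:2]-t)@R
def q(n,m):
    P=S[m];print(n,len(P),np.percentile(P,[2,50,98],axis=0).round(4).tolist())
box=lambda u0,u1,v0,v1:(U>=u0)&(U<=u1)&(V>=v0)&(V<=v1)&(d>0)
q('clevtop',box(196,258,212,262)&(abs(S[...,2]-.106)<.004))
q('fin',box(335,372,222,305)&(abs(S[...,2]-.14)<.006))
p=z['p'].astype(int);red=(p[...,0]>120)&(p[...,1]<60)&(p[...,2]<60)
q('headtop',box(190,255,118,145)&red&(abs(S[...,2]-.119)<.006))
yel=(p[...,0]>110)&(p[...,2]<70)&(p[...,1]>80)
q('bar',box(180,240,10,22)&yel); q('tab',box(185,235,0,7)&yel)
q('legL',box(160,200,80,100)&yel);q('legR',box(240,280,80,100)&yel)
# bar edge yaw & white platform box
m=box(150,200,250,275)&(abs(S[...,2]-.1)<.004);P=S[m];k=np.polyfit(P[:,1],P[:,0],1);print('bar slope deg',np.degrees(k[0]));q('lockbar',m)
q('boxw',box(405,525,235,320)&(S[...,2]>.105)&(S[...,2]<.13))
# head row edges: direction via red top
m=box(190,255,118,145)&red;k=np.polyfit(S[m][:,1],S[m][:,0],1);print('head slope',np.degrees(k[0]))
m=box(315,520,218,300)&(p[...,2]>120)&(p[...,0]<80)&(abs(S[...,2]-.084)<.01);P=S[m];q('plat',m)
ys=np.arange(.13,.3,.02);e=[P[abs(P[:,1]-y)<.01][:,0].min() for y in ys];print('plat edge slope',np.degrees(np.polyfit(ys,e,1)[0]),e[0])
E
```

```text
clevtop 2097 [[0.0007, -0.0243, 0.1038], [0.0199, -0.0012, 0.1055], [0.0401, 0.022, 0.1068]]
fin 732 [[0.0169, 0.1102, 0.1351], [0.0396, 0.1154, 0.1388], [0.0639, 0.1218, 0.1404]]
headtop 672 [[-0.0856, -0.0184, 0.1151], [-0.0798, -0.0001, 0.1166], [-0.0739, 0.0178, 0.1182]]
bar 731 [[-0.1644, -0.0196, 0.151], [-0.1606, 0.0006, 0.1535], [-0.1575, 0.021, 0.1552]]
tab 296 [[-0.17, -0.0115, 0.1535], [-0.1678, 0.0006, 0.1554], [-0.1657, 0.013, 0.1572]]
legL 188 [[-0.1201, -0.0372, 0.1193], [-0.1127, -0.0334, 0.1233], [-0.105, -0.0306, 0.1272]]
legR 185 [[-0.1201, 0.0218, 0.0001], [-0.1126, 0.0338, 0.1235], [-0.1049, 0.0371, 0.1267]]
bar slope deg -0.09707345942556096
lockbar 840 [[0.0418, -0.0785, 0.097], [0.0494, -0.0544, 0.0995], [0.0578, -0.0303, 0.101]]
boxw 6537 [[0.0278, 0.1863, 0.1072], [0.0593, 0.2289, 0.1128], [0.0949, 0.2728, 0.1143]]
head slope 0.4838973397327797
plat 6763 [[0.0134, 0.0904, 0.0816], [0.0449, 0.1553, 0.0831], [0.0959, 0.2849, 0.0846]]
plat edge slope 0.47260617637360997 0.01256052646051148
```

```bash
python3 -m jog '[[1,[-0.2,0.1,0.1],0],[1,[-0.35,0.14,0.3],0],[1,[-0.35,0.14,0.5],0],[1,[-0.35,0.14,0.7],0],[1,[-0.35,0.14,0.85],0],[1,[-0.35,0.14,0.91],0],[1,[-0.35,0.14,0.91],0],[1,[-0.35,0.14,0.91],0]]'
python3 - <<'E'
from h import *
to(.04,.08,.118)
E
```

```text
time_s: 4.2
position: [0.6481, 0.0273, 0.1429]
tool_rot: [0.045, 0.999, -0.0, 0.001]
contact_force: [-0.2, -1.2, 0.1]
grip_width: -0.0002
grip_force: 0.0
t 4.2 tipS [0.041  0.0786 0.1209] yaw 174.84 shift [0.005 0.007 0.014] turn -0.001 F [-0.2 -1.2  0.1] w -0.0
```

```bash
cat >> h.py <<'E'
def cloud(n):
    z=load(n);d=z['d'];H,Wd=d.shape;U,V=np.meshgrid(np.arange(Wd),np.arange(H));fov,cx,cy=z['k'];f=H/2/np.tan(np.radians(fov)/2)
    C=np.stack([(U-cx)/f*d,-(V-cy)/f*d,-d,np.ones_like(d)],-1);W=(C@np.linalg.inv(z['E']).T)[...,:3]
    a,R,t=frame();S=W.copy();S[...,:2]=(W[...,:2]-t)@R;S[d<=0]=9;return S,z['p'].astype(int)
def fin(n,cam='wrist'):
    snap(cam,n);S,p=cloud(n)
    m=(abs(S[...,2]-.138)<.005)&(S[...,0]>.005)&(S[...,0]<.075)&(S[...,1]>.09)&(S[...,1]<.21)&(p.max(-1)<70)
    print('fin',m.sum(),np.percentile(S[m],[5,50,95],axis=0).round(4).tolist() if m.sum() else 0)
    m=(abs(S[...,2]-.1125)<.004)&(S[...,0]>.03)&(S[...,0]<.09)&(S[...,1]>.15)&(p.min(-1)>110)
    print('box y',m.sum(),np.percentile(S[m],[1,50,99],axis=0)[:,1].round(4).tolist() if m.sum() else 0)
E
python3 -c "from h import *;fin('f0')"
python3 -m jog '[[1,[0,0.03,0],0],[1,[0,0.06,0],0],[1,[0,0.08,0],0],[1,[0,0.10,0],0],[1,[0,0.12,0],0],[1,[0,0.13,0],0],[1,[0,0.13,0],0],[1,[0,0.13,0],0]]'
python3 -c "from h import *;to(.04,.08,.118);fin('f1')"
```

```text
fin 2485 [[0.0174, 0.1104, 0.1346], [0.0294, 0.1149, 0.1388], [0.0422, 0.1203, 0.1401]]
box y 4853 [0.1859, 0.1928, 0.2059]
time_s: 5.05
position: [0.6494, 0.0535, 0.1411]
tool_rot: [0.045, 0.999, 0.0, -0.0]
contact_force: [0.5, 0.1, 0.6]
grip_width: 0.0001
grip_force: 0.0
t 5.05 tipS [0.0398 0.1048 0.1191] yaw 174.86 shift [-0.001 -0.124  0.005] turn -0.0 F [0.5 0.1 0.6] w 0.0
fin 2825 [[0.0175, 0.0957, 0.1345], [0.03, 0.1234, 0.139], [0.0413, 0.1293, 0.1408]]
box y 8879 [0.1948, 0.2108, 0.2302]
```

```bash

python3 -m jog '[[1,[0,0.015,0],0],[1,[0,0.028,0],0],[1,[0,0.028,0],0],[1,[0,0.028,0],0],[1,[0,-0.05,0],0],[1,[0,-0.1,0],0],[1,[0,-0.1,-0.15],0],[1,[0.05,-0.1,-0.3],0]]'
python3 -c "from h import *;fin('f2');to(-.107,0,.17);to(-.107,0,.088)"
```

```text
time_s: 5.9
position: [0.6377, 0.0326, 0.2012]
tool_rot: [0.046, 0.999, 0.0, -0.001]
contact_force: [0.4, -0.1, 0.8]
grip_width: 0.0
grip_force: 0.0
fin 1936 [[0.0183, 0.1244, 0.1352], [0.0389, 0.1289, 0.1389], [0.0617, 0.1341, 0.1401]]
box y 7840 [0.2003, 0.2241, 0.2521]
t 5.95 tipS [0.0308 0.0834 0.1852] yaw 174.78 shift [ 0.689 -0.418  0.073] turn -0.002 F [2.3 0.5 4.4] w 0.0
t 5.95 tipS [0.0308 0.0834 0.1852] yaw 174.78 shift [ 0.691 -0.418  0.483] turn -0.002 F [2.3 0.5 4.4] w 0.0
```

```bash

python3 -m jog '[[1,[0.2,-0.12,0],0],[1,[0.42,-0.25,0],0],[1,[0.6,-0.37,0],0],[1,[0.68,-0.42,0],0],[1,[0.68,-0.42,0.1],0],[1,[0.68,-0.42,0.25],0],[1,[0.68,-0.42,0.4],0],[1,[0.68,-0.42,0.455],0]]'
python3 -c "from h import *
to(-.107,0,.088)
S,p=0,0
snap('wrist','w2')
S,p=cloud('w2')
red=(p[...,0]>110)&(p[...,1]<60)&(p[...,2]<60)
print(np.percentile(S[red],[2,50,98],axis=0).round(4))"
```

```text
time_s: 6.75
position: [0.4932, -0.0376, 0.1082]
tool_rot: [0.045, 0.999, 0.0, -0.001]
contact_force: [-0.6, -0.1, 0.3]
grip_width: 0.0001
grip_force: 0.0
t 6.75 tipS [-1.076e-01  1.000e-04  8.620e-02] yaw 174.79 shift [-0.003 -0.    -0.009] turn -0.002 F [-0.6 -0.1  0.3] w 0.0
[[-0.0859 -0.0021  0.115 ]
 [-0.0839 -0.      0.1162]
 [-0.0817  0.0024  0.1172]]
```

```bash

python3 -m jog '[[1,[-0.02,0,0],0],[1,[-0.04,0,0],0],[1,[-0.05,0,0],0],[1,[-0.06,0,0],0],[1,[-0.07,0,0],0],[1,[-0.08,0,0],0],[1,[-0.09,0,0],0],[1,[-0.09,0,0],0]]'
python3 -c "from h import *
to(-.107,0,.088)"
python3 -m jog '[[1,[-0.003,0,0],0],[1,[-0.006,0,0],0],[1,[-0.01,0,0],0],[1,[-0.013,0,0],0],[1,[-0.016,0,0],0],[1,[-0.02,0,0],0],[1,[-0.02,0,0],0],[1,[-0.02,0,0],0]]' |grep force:
```

```text
time_s: 7.6
position: [0.5124, -0.0388, 0.1111]
tool_rot: [0.045, 0.999, -0.0, -0.0]
contact_force: [-5.8, 0.4, 5.1]
grip_width: 0.0001
grip_force: 3.1
t 7.6 tipS [-0.0884  0.0006  0.0891] yaw 174.86 shift [ 0.093 -0.003  0.006] turn -0.0 F [-5.8  0.4  5.1] w 0.0
contact_force: [-17.8, 1.1, 14.7]
grip_force: 8.9
```

```bash
cat >> h.py <<'E'
def head(n,cam='wrist',v=True):
    snap(cam,n);S,p=cloud(n)
    red=(p[...,0]>110)&(p[...,1]<60)&(p[...,2]<60)&(abs(S[...,1])<.03)&(abs(S[...,2]-.11)<.02)&(S[...,0]>-.12)
    print('head',red.sum(),np.percentile(S[red],[2,50,98],axis=0).round(4).tolist())
E
python3 -c "from h import *
to(-.107,0,.088);head('w3');to(0,0,.1);fin('f3','scene');head('s3','scene')
cv2.imwrite('pics/w3b.png',load('w3')['p'][:,:,::-1])"
```

```text
t 8.4 tipS [-0.0875  0.0008  0.0888] yaw 174.85 shift [ 0.097 -0.004  0.005] turn -0.0 F [-17.8   1.1  14.7] w -0.0
head 154 [[-0.071, -0.001, 0.1159], [-0.068, 0.0008, 0.117], [-0.0653, 0.0029, 0.1182]]
t 8.45 tipS [-0.0876  0.0008  0.0888] yaw 174.85 shift [-0.437 -0.004 -0.059] turn -0.0 F [-17.4   1.1  15.4] w -0.0
fin 73 [[0.0248, 0.1266, 0.1336], [0.045, 0.1321, 0.1382], [0.0673, 0.1374, 0.1408]]
box y 570 [0.2026, 0.2504, 0.2904]
head 119 [[-0.0762, -0.0164, 0.0914], [-0.064, 0.0025, 0.1097], [-0.0606, 0.0201, 0.1193]]
```

View pics/w3b.png

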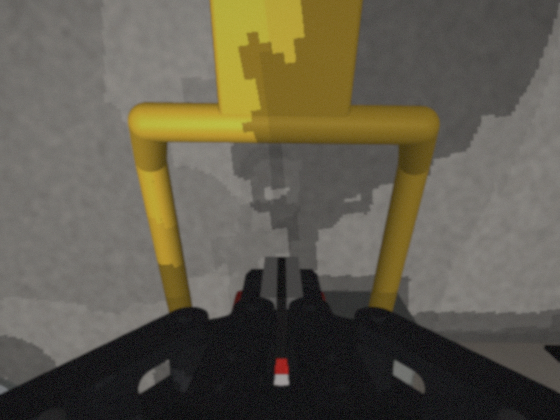

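The wrist view shows the fingers between bar (285,125) and head (red at 240–320,296). The pin stopped at the bar after about 9 mm, so the hole is not here. I move the platform to about 0.

```bash

python3 -m jog '[[1,[0.08,0,0],0],[1,[0.08,0,-0.2],0],[1,[0.08,0,-0.46],0],[1,[-0.15,0.12,-0.46],0],[1,[-0.38,0.28,-0.46],0],[1,[-0.58,0.41,-0.46],0],[1,[-0.62,0.42,-0.46],0],[1,[-0.62,0.42,-0.3],0]]' >/dev/null
python3 -c "from h import *
fin('f4');to(.04,.085,.118)"
```

```text
fin 2744 [[0.0184, 0.1245, 0.1352], [0.039, 0.1288, 0.1389], [0.0619, 0.1341, 0.1401]]
box y 6623 [0.2, 0.2145, 0.2344]
t 9.4 tipS [0.0404 0.0855 0.1443] yaw 174.92 shift [ 0.002 -0.002  0.132] turn 0.001 F [-2.7  0.3 -5.2] w 0.0
```

```bash

python3 -m jog '[[1,[0,0,0.13],0],[1,[0,0.07,0.13],0],[1,[0,0.13,0.13],0],[1,[0,0.16,0.13],0],[1,[0,0.1725,0.13],0],[1,[0,0.1725,0.13],0],[1,[0,0.05,0.13],0],[1,[0,0,-0.1],0]]' >/dev/null
python3 -m jog '[[1,[0,0,-0.06],0],[1,[0.2,-0.12,-0.06],0],[1,[0.42,-0.25,-0.06],0],[1,[0.62,-0.37,-0.06],0],[1,[0.72,-0.42,-0.06],0],[1,[0.72,-0.42,0.1],0],[1,[0.72,-0.42,0.3],0],[1,[0.72,-0.42,0.4],0]]' >/dev/null
python3 -c "from h import *
fin('f5','scene');to(-.104,0,.088);head('w4')"
```

```text
fin 70 [[0.0258, 0.1362, 0.1349], [0.0462, 0.1422, 0.1384], [0.0667, 0.1469, 0.1413]]
box y 576 [0.2124, 0.2609, 0.3003]
t 11.05 tipS [-0.1059  0.0009  0.0847] yaw 174.82 shift [-0.01  -0.004 -0.016] turn -0.001 F [-2.3  0.1 -3.2] w -0.0Traceback (most recent call last):
  File "<string>", line 2, in <module>
    fin('f5','scene');to(-.104,0,.088);head('w4')
                                       ~~~~^^^^^^
  File "h.py", line 44, in head
    print('head',red.sum(),np.percentile(S[red],[2,50,98],axis=0).round(4).tolist())
                           ~~~~~~~~~~~~~^^^^^^^^^^^^^^^^^^^^^^^^^
    return _quantile_unchecked(
        a, q, axis, out, overwrite_input, method, keepdims, weights)
    return _ureduce(a,
                    func=_quantile_ureduce_func,
    ...<5 lines>...
                    overwrite_input=overwrite_input,
                    method=method)
    r = func(a, **kwargs)
    result = _quantile(arr,
                       quantiles=q,
    ...<2 lines>...
                       out=out,
                       weights=wgt)
    slices_having_nans = np.isnan(arr[-1, ...])
                                  ~~~^^^^^^^^^
IndexError: index -1 is out of bounds for axis 0 with size 0
```

```bash

python3 -m jog '[[1,[-0.03,0,-0.01],0],[1,[-0.05,0,-0.01],0],[1,[-0.07,0,-0.01],0],[1,[-0.08,0,-0.01],0],[1,[-0.09,0,-0.01],0],[1,[-0.1,0,-0.01],0],[1,[-0.11,0,-0.01],0],[1,[-0.12,0,-0.01],0]]'
python3 -c "from h import *
to(-.104,0,.088)"
```

```text
time_s: 11.9
position: [0.5196, -0.0394, 0.1124]
tool_rot: [0.045, 0.999, 0.0, -0.001]
contact_force: [-6.6, 0.5, 6.0]
grip_width: -0.0002
grip_force: 3.4
t 11.9 tipS [-0.0811  0.0007  0.0904] yaw 174.84 shift [ 0.115 -0.004  0.012] turn -0.001 F [-6.6  0.5  6. ] w -0.0
```

```bash

python3 -m jog '[[1,[-0.02,0,0],0],[1,[-0.04,0,0],0],[1,[-0.06,0,0],0],[1,[-0.08,0,0],0],[1,[-0.1,0,0],0],[1,[-0.12,0,0],0],[1,[-0.14,0,0],0],[1,[-0.16,0,0],0]]' |grep force:
python3 -c "from h import *
to(-.03,0,.088);fin('f6','scene');head('s6','scene')"
```

```text
contact_force: [-6.0, 0.7, 5.1]
grip_force: 3.3
t 12.7 tipS [-0.049   0.0007  0.0904] yaw 174.84 shift [-0.095 -0.003  0.012] turn -0.001 F [-6.   0.7  5.1] w 0.0
fin 74 [[0.0237, 0.1365, 0.1349], [0.0463, 0.1422, 0.1383], [0.0658, 0.1472, 0.1404]]
box y 576 [0.2122, 0.2598, 0.3001]
head 117 [[-0.0358, -0.0162, 0.0915], [-0.0248, 0.0023, 0.1101], [-0.0205, 0.0187, 0.1191]]
```

```bash

python3 -m jog '[[1,[-0.02,0,0],0],[1,[-0.04,0,0],0],[1,[-0.06,0,0],0],[1,[-0.08,0,0],0],[1,[-0.09,0,0],0],[1,[-0.1,0,0],0],[1,[-0.11,0,0],0],[1,[-0.11,0,0],0]]' |grep force:
python3 -c "from h import *
to(-.03,0,.088)"
python3 -m jog '[[1,[-0.005,0,0],0],[1,[-0.01,0,0],0],[1,[-0.015,0,0],0],[1,[-0.02,0,0],0],[1,[-0.025,0,0],0],[1,[-0.03,0,0],0],[1,[-0.03,0,0],0],[1,[-0.03,0,0],0]]' |grep force:
python3 -c "from h import *
to(-.03,0,.088);head('s7','scene')"
```

```text
contact_force: [-5.4, 0.2, 4.2]
grip_force: 2.9
t 13.6 tipS [-0.0267  0.0006  0.0903] yaw 174.84 shift [ 0.017 -0.003  0.012] turn -0.001 F [-5.4  0.2  4.2] w -0.0
contact_force: [-18.5, 0.1, 14.4]
grip_force: 9.2
t 14.4 tipS [-0.0237  0.0005  0.0902] yaw 174.82 shift [ 0.031 -0.002  0.011] turn -0.001 F [-18.5   0.1  14.4] w -0.0
head 79 [[-0.0129, -0.016, 0.1058], [-0.0017, 0.0012, 0.1156], [0.0031, 0.0193, 0.1203]]
```

```bash

python3 -m jog '[[1,[-0.01,0,0],0],[1,[-0.015,0,0],0],[1,[-0.015,0,0],0],[1,[0.06,0,0],0],[1,[0.07,0,-0.1],0],[1,[0.07,0,-0.3],0],[1,[0.07,0,-0.55],0],[1,[0.07,0,-0.8],0]]' |grep force:
python3 -m jog '[[-0.25,[0,0,0],0],[-0.25,[0,0,0],0],[-0.25,[0,0,0],0],[-0.25,[0,0,0],0],[-0.25,[0,0,0],0],[-0.25,[0,0,0],0],[-0.25,[0,0,0],0],[-0.25,[0,0,0],0]]' 30 |grep width
python3 - <<'E'
from h import *
to(-.108,0,.152)
snap('wrist','w5');S,p=cloud('w5')
yel=(p[...,0]>110)&(p[...,2]<70)&(p[...,1]>80)&(abs(S[...,1])<.06)&(S[...,2]>.09)
q=lambda n,m:print(n,m.sum(),np.percentile(S[m],[2,50,98],axis=0).round(4).tolist())
q('all',yel);q('centre',yel&(abs(S[...,1])<.008));q('tab',yel&(abs(S[...,1])<.02)&(S[...,0]<-.098));q('bar',yel&(abs(S[...,1]-.02)<.004))
red=(p[...,0]>110)&(p[...,1]<60)&(p[...,2]<60)&(abs(S[...,1])<.03);q('red',red)
E
```

```text
contact_force: [1.8, 0.0, 0.4]
grip_force: 0.0
grip_width: 0.0536
t 16.05 tipS [-0.034   0.0006  0.2502] yaw 174.85 shift [ 0.37  -0.003  0.491] turn -0.001 F [ 1.  -0.1 -0.4] w 0.054
all 4393 [[-0.1091, -0.0368, 0.1124], [-0.0865, -0.0015, 0.156], [-0.0056, 0.0358, 0.1639]]
centre 1165 [[-0.1098, -0.0077, 0.1561], [-0.0984, -0.0003, 0.1602], [-0.0853, 0.0076, 0.1644]]
tab 892 [[-0.1099, -0.0114, 0.1597], [-0.1041, 0.0003, 0.1622], [-0.0984, 0.0122, 0.1646]]
bar 183 [[-0.0908, 0.0162, 0.1118], [-0.0871, 0.0205, 0.1562], [-0.0038, 0.0237, 0.158]]
red 730 [[-0.0131, -0.0189, 0.1159], [-0.0077, -0.0006, 0.1175], [-0.0018, 0.0173, 0.1189]]
```

View pics/w5.png

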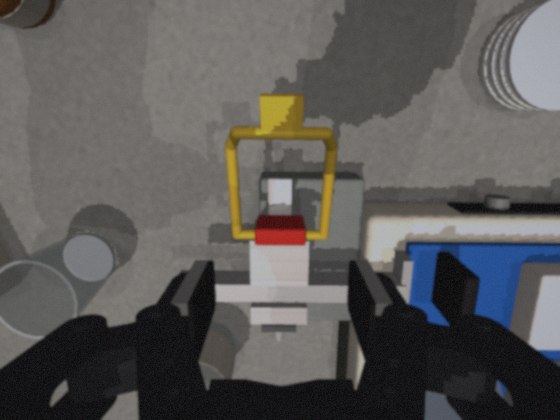

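The pin is home: the head at (280,230) is against the clevis top edge. The ring is open, with the bar at (282,133) and the tab at (281,113), matching prediction. Now I pinch the tab.

```bash

python3 -m jog '[[-0.25,[0.2,0,0],0],[-0.25,[0.365,0,0.1],0],[-0.25,[0.365,0,0.25],0],[-0.25,[0.365,0,0.4],0],[-0.25,[0.365,0,0.49],0],[-0.25,[0.365,0,0.495],0],[-0.25,[0.365,0,0.495],0],[-0.25,[0.365,0,0.495],0]]' |grep force:
python3 -m jog '[[1,[0,0,0],0],[1,[0,0,0],0],[1,[0,0,0],0],[1,[0,0,0],0],[1,[0,0,0],0],[1,[0,0,0],0],[1,[0,0,0],0],[1,[0,0,0],0]]' 30
python3 - <<'E'
from h import *
to(-.107,0,.151)
h=np.array([-.007,.111]);r=.1105
a0=153.
P0=h+r*np.array([np.cos(np.radians(a0)),np.sin(np.radians(a0))])
for a in range(150,54,-5):
    P=h+r*np.array([np.cos(np.radians(a)),np.sin(np.radians(a))])-P0
    print(a,(-P[0]/.2).round(3),(-P[1]/.2).round(3))
E
```

```text
contact_force: [0.5, -0.1, 0.3]
grip_force: 0.0
time_s: 17.7
position: [0.4938, -0.0371, 0.1733]
tool_rot: [0.045, 0.999, -0.0, -0.0]
contact_force: [-1.3, 0.8, 2.4]
grip_width: 0.0248
grip_force: 31.3
t 17.7 tipS [-0.107   0.0006  0.1513] yaw 174.84 shift [-0.    -0.003  0.001] turn -0.001 F [-1.3  0.8  2.4] w 0.025
150 -0.014 -0.025
145 -0.04 -0.066
140 -0.069 -0.104
135 -0.102 -0.14
130 -0.137 -0.172
125 -0.175 -0.202
120 -0.216 -0.228
115 -0.259 -0.25
110 -0.303 -0.268
105 -0.349 -0.283
100 -0.396 -0.293
95 -0.444 -0.3
90 -0.492 -0.302
85 -0.54 -0.3
80 -0.588 -0.293
75 -0.635 -0.283
70 -0.681 -0.268
65 -0.726 -0.25
60 -0.769 -0.228
55 -0.809 -0.202
```

```bash

python3 -m jog '[[1,[-0.014,0,-0.025],0],[1,[-0.04,0,-0.066],0],[1,[-0.069,0,-0.104],0],[1,[-0.102,0,-0.14],0],[1,[-0.137,0,-0.172],0],[1,[-0.175,0,-0.202],0],[1,[-0.216,0,-0.228],0],[1,[-0.259,0,-0.25],0]]' 20
python3 - <<'E'
from h import *
to(-.055,0,.2)
E
```

```text
time_s: 18.5
position: [0.5459, -0.0418, 0.2239]
tool_rot: [0.045, 0.999, -0.0, -0.0]
contact_force: [-2.9, -0.7, -1.5]
grip_width: 0.0248
grip_force: 30.9
t 18.5 tipS [-0.0547  0.0006  0.2019] yaw 174.84 shift [ 0.002 -0.003  0.009] turn -0.001 F [-2.9 -0.7 -1.5] w 0.025
```

```bash

python3 -m jog '[[1,[-0.044,0,-0.018],0],[1,[-0.09,0,-0.033],0],[1,[-0.137,0,-0.043],0],[1,[-0.185,0,-0.05],0],[1,[-0.233,0,-0.052],0],[1,[-0.281,0,-0.05],0],[1,[-0.329,0,-0.043],0],[1,[-0.376,0,-0.033],0]]' 20 | grep -v rot
python3 -m jog '[[1,[-0.046,0,0.015],0],[1,[-0.091,0,0.033],0],[1,[-0.134,0,0.055],0],[1,[-0.134,0,0.055],0],[-0.2,[-0.134,0,0.055],0],[-0.2,[-0.134,0,0.055],0],[-0.2,[-0.134,0,0.055],0],[-0.2,[-0.134,0,0.055],0]]' 20 |grep -v rot
python3 - <<'E'
from h import *
to(-.055,0,.2)
snap('scene','s8');S,p=cloud('s8')
yel=(p[...,0]>110)&(p[...,2]<70)&(p[...,1]>80)&(abs(S[...,1])<.06)&(S[...,2]>.07)&(abs(S[...,0]-.04)<.15)
q=lambda n,m:print(n,m.sum(),np.percentile(S[m],[2,50,98],axis=0).round(4).tolist())
q('yel',yel)
cv2.imwrite('pics/s8c.png',cv2.resize(load('s8')['p'][130:320,180:380],None,fx=3,fy=3,interpolation=cv2.INTER_CUBIC)[:,:,::-1])
E
```

```text
time_s: 19.3
position: [0.6219, -0.0488, 0.2308]
contact_force: [-0.9, 0.4, 5.5]
grip_width: 0.0245
grip_force: 32.0
time_s: 20.1
position: [0.6469, -0.0509, 0.2188]
contact_force: [0.5, 0.3, -0.3]
grip_width: 0.0513
grip_force: 0.0
t 20.1 tipS [0.0468 0.0006 0.1968] yaw 174.85 shift [ 0.509 -0.003 -0.016] turn -0.001 F [ 0.5  0.3 -0.3] w 0.051
yel 116 [[-0.0044, -0.0338, 0.1078], [0.0541, 0.0084, 0.1803], [0.0679, 0.0375, 0.2019]]
```

View pics/s8c.png

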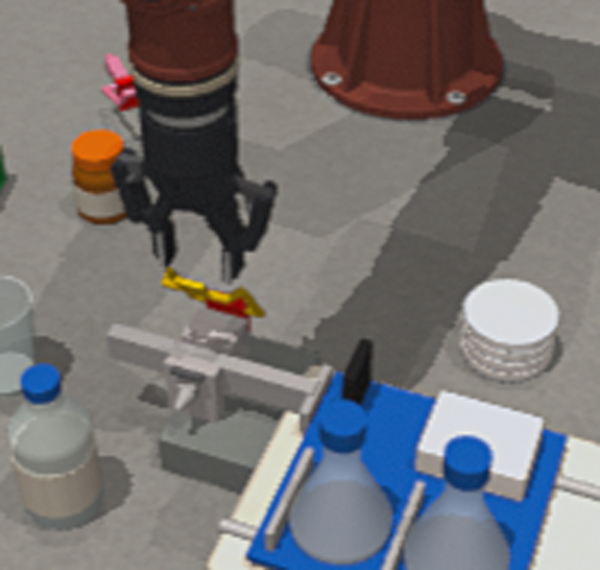

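The ring is past upright and dropping towards the camera; its bar is at (215,290) and the fingers are open. I rise and let it settle.

```bash

python3 -m jog '[[-0.2,[0,0,-0.15],0],[-0.2,[0,0,-0.3],0],[1,[0.2,0,-0.3],0],[1,[0.4,0,-0.3],0],[1,[0.45,0,-0.3],0],[1,[0.45,0,-0.3],0],[1,[0.45,0,-0.3],0],[1,[0.45,0,-0.3],0]]' |grep -v rot
cat >> h.py <<'E'
def ring(n,cam):
    snap(cam,n);S,p=cloud(n)
    q=lambda n,m:print(n,m.sum(),np.percentile(S[m],[2,50,98],axis=0).round(4).tolist() if m.sum() else 0)
    yel=(p[...,0]>110)&(p[...,2]<70)&(p[...,1]>80)&(abs(S[...,1])<.06)&(S[...,2]>.07)&(abs(S[...,0]-.04)<.15)
    q('yel',yel);q('far',yel&(S[...,0]>.07));q('tab',yel&(S[...,0]>.092)&(abs(S[...,1])<.015))
    red=(p[...,0]>110)&(p[...,1]<60)&(p[...,2]<60)&(abs(S[...,1])<.03)&(abs(S[...,0])<.1);q('red',red)
E
python3 -c "
from h import *
to(-.04,0,.088);ring('s9','scene');head('w9')
"
```

```text
time_s: 20.95
position: [0.5585, -0.043, 0.2788]
contact_force: [-0.8, -0.5, -0.2]
grip_width: 0.0002
grip_force: 0.0
t 20.95 tipS [-0.042   0.0005  0.2568] yaw 174.84 shift [-0.01  -0.002  0.844] turn -0.001 F [-0.8 -0.5 -0.2] w 0.0
yel 266 [[-0.0069, -0.0366, 0.093], [0.0733, 0.0009, 0.1225], [0.109, 0.0374, 0.1314]]
far 141 [[0.0722, -0.0334, 0.1161], [0.088, 0.001, 0.1232], [0.1092, 0.0332, 0.1296]]
tab 52 [[0.0936, -0.0132, 0.1217], [0.1022, 0.0007, 0.1245], [0.1097, 0.0124, 0.1278]]
red 80 [[-0.0098, -0.0153, 0.106], [-0.0012, 0.0009, 0.1158], [0.0029, 0.0188, 0.6382]]
head 691 [[-0.0139, -0.0188, 0.1158], [-0.0085, -0.0007, 0.1175], [-0.0026, 0.0175, 0.1189]]
```

```bash

python3 -m jog '[[1,[0.02,0,0.2],0],[1,[0.02,0,0.4],0],[1,[0.02,0,0.6],0],[1,[0.02,0,0.78],0],[1,[0.02,0,0.83],0],[1,[0.02,0,0.83],0],[1,[-0.03,0,0.83],0],[1,[-0.06,0,0.83],0]]' |grep -v rot
python3 -m jog '[[1,[-0.02,0,0],0],[1,[-0.035,0,0],0],[1,[-0.05,0,0],0],[1,[-0.06,0,0],0],[1,[-0.065,0,0],0],[1,[-0.07,0,0],0],[1,[-0.075,0,0],0],[1,[-0.075,0,0],0]]' |grep -v rot
python3 -c "
from h import *
to(-.04,0,.088)"
```

```text
time_s: 21.85
position: [0.572, -0.0444, 0.115]
contact_force: [-0.3, -0.5, 1.3]
grip_width: -0.0001
grip_force: 0.0
time_s: 22.65
position: [0.5772, -0.0447, 0.1127]
contact_force: [-29.3, 0.3, 23.9]
grip_width: 0.0002
grip_force: 15.4
t 22.65 tipS [-0.0233  0.0005  0.0907] yaw 174.82 shift [ 0.084 -0.003  0.015] turn -0.001 F [-29.3   0.3  23.9] w 0.0
```

```bash

python3 -m jog '[[1,[0.08,0,0],0],[1,[0.08,0,-0.2],0],[1,[0.08,0,-0.42],0],[1,[0,0,-0.55],0],[1,[-0.22,0,-0.55],0],[1,[-0.45,0,-0.55],0],[1,[-0.62,0,-0.55],0],[1,[-0.62,0,-0.55],0]]' |grep -v rot
python3 -c "
from h import *
to(.105,0,.13);ring('s10','scene')"
```

```text
time_s: 23.45
position: [0.711, -0.0569, 0.2212]
contact_force: [-0.8, 0.3, -0.7]
grip_width: 0.0001
grip_force: 0.0
t 23.45 tipS [0.1111 0.0004 0.1992] yaw 174.84 shift [ 0.031 -0.002  0.346] turn -0.001 F [-0.8  0.3 -0.7] w 0.0
yel 267 [[-0.0057, -0.0368, 0.0959], [0.0831, 0.0056, 0.1145], [0.1104, 0.0376, 0.2167]]
far 169 [[0.0714, -0.0346, 0.1077], [0.0889, 0.0009, 0.1138], [0.1175, 0.0351, 0.2193]]
tab 62 [[0.0922, -0.0118, 0.1109], [0.1039, 0.0008, 0.1141], [0.1116, 0.0139, 0.2095]]
red 135 [[-0.0118, -0.0271, 0.1065], [0.0014, -0.0064, 0.1192], [0.083, 0.0268, 0.6998]]
```

```bash

python3 -m jog '[[1,[0.02,0,0.12],0],[1,[0.02,0,0.28],0],[1,[0.02,0,0.37],0],[1,[0.02,0,0.4],0],[1,[0.02,0,0.42],0],[1,[0.02,0,0.44],0],[1,[0.02,0,0.455],0],[1,[0.02,0,0.47],0]]' |grep -v rot
python3 -c "
from h import *
to(.105,0,.13)"
python3 -m jog '[[1,[0,0,0.005],0],[1,[0,0,0.01],0],[1,[0,0,0.015],0],[1,[0,0,0.02],0],[1,[0,0,0.025],0],[1,[0,0,0.03],0],[1,[0,0,0.035],0],[1,[0,0,0.035],0]]' |grep -v rot
python3 -c "
from h import *
to(.105,0,.13)"
```

```text
time_s: 24.3
position: [0.706, -0.0563, 0.1318]
contact_force: [2.3, -0.4, 6.1]
grip_width: 0.0001
grip_force: 2.8
t 24.3 tipS [0.1061 0.0005 0.1098] yaw 174.85 shift [ 0.005 -0.002 -0.101] turn -0.0 F [ 2.3 -0.4  6.1] w 0.0
time_s: 25.1
position: [0.7034, -0.056, 0.1216]
contact_force: [-1.7, 0.0, 1.2]
grip_width: -0.0004
grip_force: 0.4
t 25.1 tipS [0.1035 0.0005 0.0996] yaw 174.84 shift [-0.007 -0.003 -0.152] turn -0.001 F [-1.7  0.   1.2] w -0.0
```

```bash

python3 -m jog '[[1,[0,0,0.005],0],[1,[0,0,0.01],0],[1,[0,0,0.015],0],[1,[0,0,0.02],0],[1,[0,0,0.025],0],[1,[0,0,0.025],0],[1,[0,0,0.025],0],[1,[0,0,0.025],0]]' |grep -v rot
python3 -c "
from h import *
to(.105,0,.13)"
python3 -m jog '[[1,[0,0,-0.2],0],[1,[0,0,-0.4],0],[1,[0,0,-0.6],0],[1,[0.3,0,-0.7],0],[1,[0.5,0,-0.7],0],[1,[0.7,0,-0.7],0],[1,[0.7,0,-0.7],0],[1,[0.7,0,-0.7],0]]' |grep -v rot
python3 -c "
from h import *
ring('s11','scene');head('w11');fin('f11');z=load('s11')['p'];w=load('w11')['p']
a=cv2.resize(z[170:320,180:380],(400,300),interpolation=cv2.INTER_CUBIC);cv2.imwrite('pics/fin.png',np.hstack([a,cv2.resize(w,(400,300))])[:,:,::-1])
S0=load('scene0')['p'].astype(int);D=abs(S0-z).max(-1)
"
```

```text
time_s: 25.9
position: [0.7041, -0.0561, 0.118]
contact_force: [-2.7, 1.8, 9.2]
grip_width: 0.0003
grip_force: 4.4
t 25.9 tipS [0.1041 0.0005 0.096 ] yaw 174.85 shift [-0.005 -0.003 -0.17 ] turn -0.001 F [-2.7  1.8  9.2] w 0.0
time_s: 26.7
position: [0.5642, -0.0435, 0.2575]
contact_force: [0.1, -0.9, -0.5]
grip_width: -0.0001
grip_force: 0.0
yel 322 [[-0.006, -0.035, 0.0935], [0.0752, 0.0024, 0.106], [0.1087, 0.0375, 0.1155]]
far 176 [[0.0727, -0.0337, 0.0933], [0.0877, -0.0001, 0.0992], [0.1091, 0.0352, 0.1119]]
tab 61 [[0.0926, -0.0128, 0.0933], [0.1032, -0.0005, 0.0987], [0.1102, 0.0124, 0.1015]]
red 141 [[-0.0105, -0.0207, 0.1079], [0.0008, 0.004, 0.1195], [0.0091, 0.0298, 0.7093]]
head 820 [[-0.0132, -0.0189, 0.1159], [-0.0079, -0.0007, 0.1175], [-0.0019, 0.0176, 0.1189]]
fin 1099 [[0.0179, 0.1351, 0.1341], [0.0389, 0.1386, 0.1384], [0.0617, 0.1441, 0.1399]]
box y 927 [0.2109, 0.2146, 0.224]
```

View pics/fin.png

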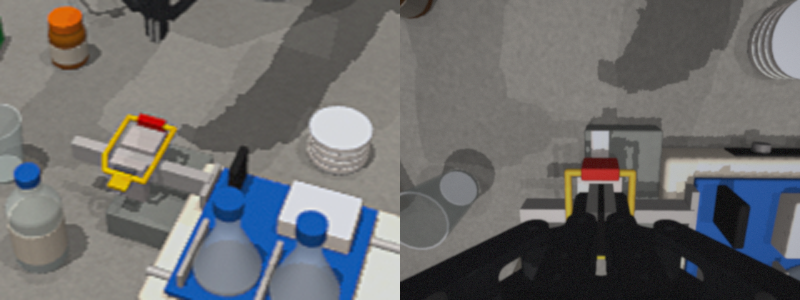

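View pics/s11.png

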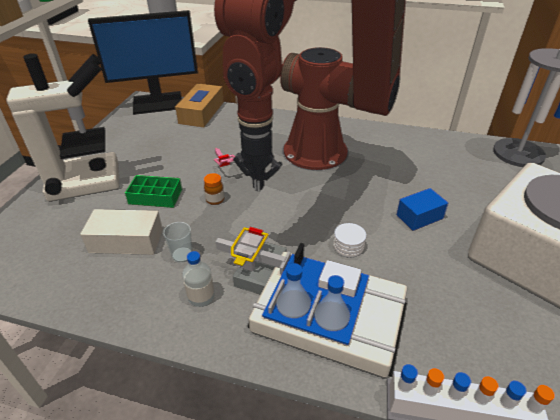

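The final view shows the ring closed over the clevis, with its tab at (240,260) and the tab top about 0.099 m up, where the closed ring should sit. The head is home at (257,231), the bystanders are where they were, and the gripper is clear.

```bash
python3 -c "
from workcell import *
print(finish_job())"
```

```text
the job is handed in; nothing more can be done
None
```

The platform is locked: the pin is fully home, the ring is snapped under the catch over its far end, nothing else on the bench appears to have moved, and the job was handed in with the arm clear at about 27 s.

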